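# Make up two biscuit-moulding kits in compartment trays

### The job

Make up the two filled-biscuit kits. In the narrow two-compartment tray lay the round-headed wooden mould in the long compartment and stand the closed aluminium tin in the square one; in the wide three-compartment tray lay the long-headed wooden mould in the long compartment, and stand the glass jar in the smaller and the open steel cup in the larger of the two short compartments. Everything must rest flat on the floor of its compartment, clear of the dividers' tops; do not drop or knock over the glass jar, and leave the small steel pastry ring where it is.

Things in the scene. Friction and masses are not known exactly. Their poses are not given: they have to be found in the camera images.
- round_mould_mid (a point): Wooden biscuit mould lying flat, 140 mm long, 34 high: round head 60 mm across (round hollow in its top) centred at x = +40 mm, straight handle 22 mm wide back to x = -70 mm. Point: middle of the whole length, 17 mm up, on the handle: the place to grip, across y (the head begins 12 mm from it). x towards the head, z up. Lies in front of the robot beside the other mould.
- long_mould_mid (a point): Wooden biscuit mould lying flat, 140 mm long, 34 high: long head 57 by 42 mm with rounded ends (long hollow in its top) from x = +13 to +70 mm, straight handle 22 mm wide back to x = -70 mm. Point: middle of the whole length, 17 mm up, on the handle: the place to grip, across y. x towards the head, z up. Lies beside the other mould, pointing roughly the opposite way.
- tin_mid (a point): Closed round aluminium tin, 57 mm across, 70 mm tall, 0.15 kg, standing. Point: on its axis, half-way up (35 mm). z up.
- jar_mid (a point): Slim round glass jar with a dark filling and a steel lid, 40 mm across, 95 mm tall, 0.14 kg, standing. Point: on its axis, half-way up (47.5 mm). z up.
- cup_mid (a point): Open straight-sided steel cup, 52 mm across, 60 mm tall, 3 mm wall, 0.10 kg, standing. Point: on its axis, half-way up (30 mm). z up. Tin, jar and cup stand in a row beyond the moulds, in any order.
- narrow_tray: Narrow white tray, two compartments, 259 (x) by 86 (y) mm. Fixed. Floor 2 mm thick; rim and dividers 3 mm wide, tops 8 mm above the counter. Origin: centre of underside. Long compartment: inside 170 (x) by 80 mm, centre at x = -41.5, y = 0 mm. Square one: inside 80 by 80 mm, centre at x = +86.5, y = 0 mm. Stands left or right.
- wide_tray: Wide white tray, three compartments, 176 (x) by 165 (y) mm. Fixed. Floor 2 mm thick; rim and dividers 3 mm wide, tops 8 mm above the counter. Origin: centre of underside. Long one: inside 170 (x) by 80, centre at x 0, y -39.5 mm. Smaller short one: inside 68 (x) by 76, centre at x -51, y +41.5. Larger short one: inside 99 (x) by 76, centre at x +35.5, y +41.5. Stands on the other side from the narrow tray.
- pastry_ring: Small loose steel pastry ring, 40 mm across, 22 mm high, between the moulds and the row of tin, jar and cup; to be left alone. Origin: centre of its underside.
Not all that is in view belongs to the job. Leave any purple look-alike of the part that bears round_mould_mid alone. What is shaped like the part that bears cup_mid but pink is not meant.

How it is judged:
By the outcome, as a careful person would: the job done as asked, in the order asked, and still so for the second after the job is handed in, with the robot touching nothing.
It also fails if it takes over 136 s, if anything falls off the work surface, if the arm or the gripper's body presses on something with over 40 N, if the wrist force passes 120 N, or if a joint passes its speed limit or range.

### The arm

A 6-joint arm with a two-finger parallel gripper is mounted at the origin on the work surface. World frame = base frame: x ahead of the robot, y to its left, z up, the work surface at z = 0. Lengths are in m, angles in rad, forces in N, time in s.
With the tool pointing down it reaches from about 0.225 to 0.875 m from the base axis. Payload 3.4 kg.
Tool frame: the origin (TCP) lies midway between the tips of the shut fingers; the grasp point (between the pads) lies 19 mm behind it (manip.grip_point_offset is the distance from the TCP to the grasp point, in m); x points along the fingers, y is the direction in which the jaws open and shut, and the axes are right-handed (so a half turn about x gives the same grasp; the last joint's range is limited). The gripper opens to 85 mm and grips with 20 to 120 N. Pads are 22 mm wide; open, the fingers measure 114 mm over their backs; the gripper's body (76 mm by 85 mm) begins 54 mm behind the grasp point. The pads swing forward as they close: fully open they stand 13 mm farther back than shut.
Start: joints at [1.126, 0.276, 1.505, -0, 1.361, -0.121], TCP at [0.183, 0.545, 0.231] pointing down, gripper open.
Joint ranges: [-2.89, 2.89], [-0.75, 2.08], [0.22, 2.7], [-1.18, 4.32], [0.11, 2.71], [-2.7, 2.7]. Speed limits (rad/s): [2.57, 2.57, 3.14, 3.14, 3.14, 3.14].

### API

Orientations are given as a unit quaternion [w, x, y, z].
In Python, from rig import manip gives the robot as it stands.
- The arm moves only by the shell command python3 -m crank 'ROWS' [FORCE]. ROWS is a JSON object of lists of equal length, an entry for each row: "grip": the opening, from 0 (shut) to 1 (fully open); "slide": the shift along the world's x, y, z in cm, a list of three; "roll": the turn about the world's z in degrees. In form: {"grip": [grip, ...], "slide": [[dx, dy, dz], ...], "roll": [roll, ...]}. A call has 1 to 20 rows; each row is the pose to reach, as a shift and turn from the pose commanded when the call began; what a row does not reach only later rows make up. A row lasts 1/10 s, in which the tool goes at most 50 mm and 8.59 degrees, less where a joint would pass 70% of its speed; a pose out of reach is approached as far as the arm can. A call with a gripper value outside its range is refused whole. The fingers move at their own pace and stop on an object; FORCE is the grip in N (left out, the last holds). Time passes only in rows, so rows that repeat a pose let the fingers close. It gives the time, the measured TCP pose, the force and the opening at its end, in the units of the state.
- manip.get_state(): the state, without advancing time (a new reading comes with each control period).
- manip.get_image(name): name is "scene" or "top" or "wrist"; returns a dict with "frame" (384x512x3 uint8, red, green, blue), "K" (3x3 intrinsics, pixels), "R" (3x3) and "t" (3): a world point X has camera coordinates R X + t. Camera axes: x right, y down, z forward; pixel columns grow to the right and rows downward; lengths in m; the calibration is good to about 2 mm. A picture is of the moment at which its call begins. There is no depth.
- manip.sign_off(): hands the job in, once; it reports no verdict.
The state is a dict: "clock": time; "qpos": joint angles; "qd": joint speeds; "effort": joint torques, N m; "position": TCP position; "ee_rot": TCP orientation; "contact_force": force on the tool from outside, world axes, zero at the start; "moment": the same for the moment, N m; "width": finger opening in m.
Only numpy, scipy, OpenCV 4.12 (cv2) and the standard library are available. Lean on these libraries where they do the work, as an engineer would, in place of code of your own. Each camera call takes 0.05 s, during which the arm holds its last target. There are 200 camera calls.

## Working session

There is one attempt and no reset: what is moved stays moved. The work goes in short steps, Python scripts to look and compute and a shell command to move; the robot and the scene stay as the last step left them, time stands still between calls to the robot, and variables do not carry over. Pictures are saved under pics/ and viewed, on a budget of 14 in all, crops included, one or two more only if the job needs it, and the job is handed in when it is done.

```bash
mkdir -p pics
cat > h.py <<'E'
import numpy as np, cv2
from rig import manip
def snap(name,fn,crop=None,scale=1):
    d=manip.get_image(name); np.savez('pics/'+fn+'.npz',K=d['K'],R=d['R'],t=d['t'],frame=d['frame'])
    f=d['frame'][:,:,::-1]
    if crop: f=f[crop[1]:crop[3],crop[0]:crop[2]]
    if scale!=1: f=cv2.resize(f,None,fx=scale,fy=scale,interpolation=cv2.INTER_CUBIC)
    cv2.imwrite('pics/'+fn+'.png',f); return d
def ray(fn,u,v,z):
    d=np.load('pics/'+fn+'.npz'); R,t=d['R'],np.ravel(d['t'])
    c=-R.T@t; r=R.T@np.linalg.inv(d['K'])@np.array([u,v,1.]); return c+r*(z-c[2])/r[2]
def proj(fn,X):
    d=np.load('pics/'+fn+'.npz'); p=d['K']@(d['R']@np.array(X)+np.ravel(d['t'])); return p[:2]/p[2]
E
python3 - <<'E'
from h import *
snap('top','top0',scale=1.5); snap('scene','scene0',scale=1.5)
s=manip.get_state(); print(s)
for n in('top0','scene0'):
    d=np.load(f'pics/{n}.npz'); print(d['K'],-d['R'].T@np.ravel(d['t']),d['R'])
E
```

```text
{'clock': 0.1, 'qpos': array([ 1.12598019e+00,  2.76509301e-01,  1.50596556e+00, -1.37482201e-05,
        1.36071807e+00, -1.20986215e-01]), 'qd': array([-0.00198379, -0.00171662, -0.00277764,  0.0012036 ,  0.0018898 ,
       -0.00083602]), 'effort': array([ 2.49975223e-03, -4.17701375e+01, -2.46405208e+01, -1.13009698e-04,
        5.78083753e-03,  4.01557315e-06]), 'position': array([0.18276833, 0.54469581, 0.23055535]), 'ee_rot': array([ 0.69770467,  0.1134459 ,  0.69801141, -0.11453514]), 'contact_force': array([ 0.5779851 , -0.47667885, -0.63347591]), 'moment': array([0.01885897, 0.03040945, 0.03889246]), 'width': 0.08516273129826489}
[[401.44792398   0.         257.07543938]
 [  0.         401.44792398 197.24905683]
 [  0.           0.           1.        ]] [ 0.39582751 -0.00169539  0.94655084] [[ 0.00814646 -0.99989505 -0.01198011]
 [-0.99843214 -0.00746987 -0.05547491]
 [ 0.0553796   0.01241325 -0.99838821]]
[[365.6071856    0.         257.0924719 ]
 [  0.         365.6071856  184.07187142]
 [  0.           0.           1.        ]] [ 1.09974047 -0.28351749  0.56612917] [[ 0.38616055  0.92217867  0.02159941]
 [ 0.54947427 -0.21115711 -0.80838772]
 [-0.74091704  0.32403577 -0.58825399]]
```

View pics/top0.png

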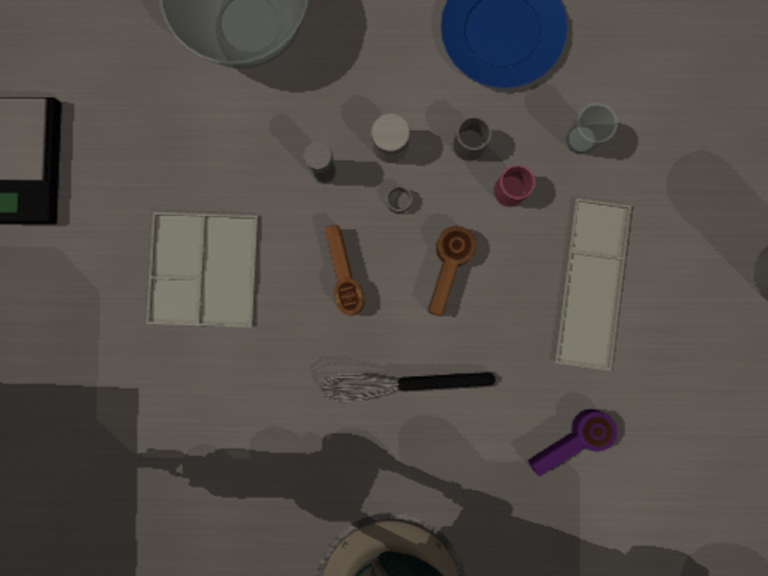

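View pics/scene0.png

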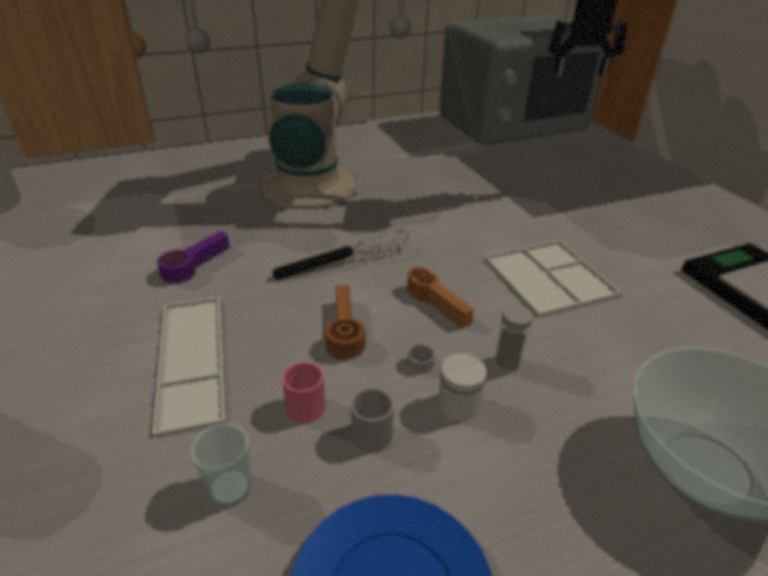

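The top view (1.5x) shows the wide tray on the left at (203,270), so at +y, and the narrow tray on the right at (595,285). The long mould is at (343,270) with its head down, and the round mould at (450,270) with its head up. The jar is at (320,160), the tin at (390,133), the cup at (472,138), the pink cup at (515,185) and the ring at (399,200). I'll enlarge these to measure them.

Run:
```python
from h import *
f=np.load('pics/top0.npz')['frame'][:,:,::-1]
a=cv2.convertScaleAbs(f,alpha=1.6,beta=10)
cv2.imwrite('pics/c1.png',cv2.resize(a[70:250,95:425],None,fx=2.4,fy=2.4,interpolation=cv2.INTER_CUBIC))
hsv=cv2.cvtColor(f,cv2.COLOR_BGR2HSV)
def blobs(m,lo):
    for c in cv2.findContours(m.astype(np.uint8),cv2.RETR_EXTERNAL,cv2.CHAIN_APPROX_NONE)[0]:
        if cv2.contourArea(c)>lo: yield c
m=(hsv[...,0]>4)&(hsv[...,0]<16)&(hsv[...,1]>120); m[250:]=0
for c in blobs(m,150): 
    P=np.array([ray('top0',u,v,.034)[:2] for u,v in c[:,0]])*1000
    print('mould',cv2.minAreaRect(P.astype(np.float32)),P.mean(0),cv2.minAreaRect(c))
m=(f.min(2)>112)&(hsv[...,1]<60)
m=cv2.morphologyEx(m.astype(np.uint8),cv2.MORPH_CLOSE,np.ones((5,5)))
for c in blobs(m,1500):
    P=np.array([ray('top0',u,v,.008)[:2] for u,v in c[:,0]])*1000
    print('tray',cv2.minAreaRect(P.astype(np.float32)),cv2.boundingRect(c))
print(f[180,130],f[200,135],f[230,135],f[250,100])
```

```text
mould ((488.81805419921875, -79.24365234375), (56.10204315185547, 137.26512145996094), 63.68086624145508) [488.92455368 -85.31214385] ((296.20001220703125, 179.10000610351562), (24.59674835205078, 59.92662048339844), 26.56505012512207)
mould ((485.56024169921875, 80.20654296875), (138.71157836914062, 41.78342819213867), 18.989788055419922) [485.17155623  76.76484416] ((226.35000610351562, 180.05001831054688), (60.399497985839844, 18.34120750427246), 71.56504821777344)
[110 124 125] [71 79 82] [83 90 96] [79 86 91]
```

View pics/c1.png

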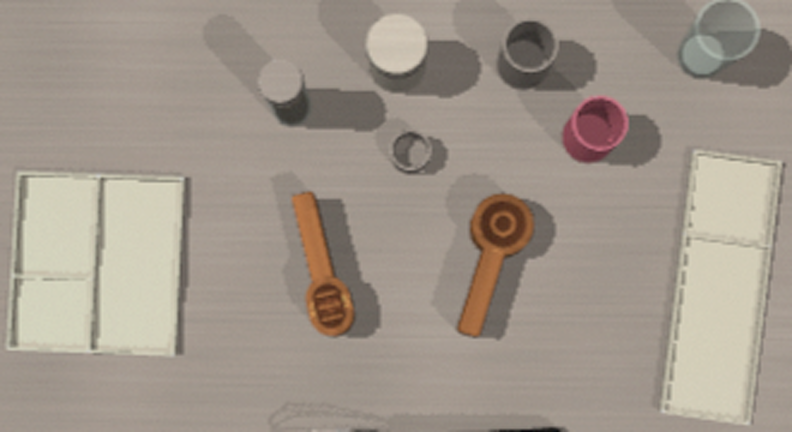

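Crop (2.4x) readings: the wide tray corners are (17,171), (187,177), (180,355) and (7,350), with its larger short compartment at the upper left. The narrow tray corners are (693,150), (783,160), (752,424) and (660,412), with the square compartment up. Jar lid (282,80), tin lid (397,45), cup rim (529,47), ring (411,151). The moulds run from head (503,225) to tail (469,333) and from tail (303,194) to head end (333,334).

```bash
cat > m.py <<'E'
from h import *
r=lambda u,v,z:ray('top0',u/2.4+95-.3,v/2.4+70-.3,z)[:2]*1000
def rot(a): return np.array([[np.cos(a),-np.sin(a)],[np.sin(a),np.cos(a)]])
def tray(cs,L,W):
    P=np.array([r(*c,8) if 0 else r(*c,.008) for c in cs])  # TL TR BR BL
    c=P.mean(0); x=(P[0]+P[1]-P[2]-P[3])/2; y=(P[0]+P[3]-P[1]-P[2])/2
    return c,np.arctan2(x[1],x[0]),np.arctan2(-y[0],y[1]),np.linalg.norm(x),np.linalg.norm(y)
W=tray([(17,171),(187,177),(180,355),(7,350)],176,165); N=tray([(693,150),(783,160),(752,424),(660,412)],259,86)
print('W',W,'N',N)
for n,T,p in(('Wlong',W,(0,-39.5)),('Wsmall',W,(-51,41.5)),('Wlarge',W,(35.5,41.5)),('Nlong',N,(-41.5,0)),('Nsq',N,(86.5,0))):
    print(n,T[0]+rot(T[1])@np.array(p),np.degrees(T[1]))
for n,u,v,z in(('jar',282,80,.095),('tin',397,45,.07),('cup',529,47,.06),('ring',411,151,.022),('pink',601,124,.06)): print(n,r(u,v,z))
h=r(503,225,.034); t=r(469,333,.034); d=h-t; print('round',h,t,np.linalg.norm(d),'yaw',np.degrees(np.arctan2(d[1],d[0])),'mid',h-40*d/np.linalg.norm(d))
h=r(333,334,.034); t=r(303,194,.034); d=h-t; print('long',h,t,np.linalg.norm(d),'yaw',np.degrees(np.arctan2(d[1],d[0])),'mid',(h+t)/2)
from scipy.spatial.transform import Rotation as Ro
s=manip.get_state(); q=s['ee_rot']; print(Ro.from_quat([*q[1:],q[0]]).as_matrix(),s['position'])
E
python3 m.py
```

```text
W (array([488.34398737, 297.03243256]), np.float64(-0.02256869111580437), np.float64(-0.025139123160108103), np.float64(176.02085230574866), np.float64(169.17188282620924)) N (array([ 470.36879162, -313.22345153]), np.float64(-0.13089216531530867), np.float64(-0.11399433415590524), np.float64(259.0053730061096), np.float64(88.61825916419221))
Wlong [487.45259974 257.54249172] -1.293090750069987
Wsmall [438.29349631 339.67276962] -1.293090750069987
Wlarge [524.77146804 337.72074356] -1.293090750069987
Nlong [ 429.22378909 -307.80692432] -7.499568643895847
Nsq [ 556.12885712 -324.51332151] -7.499568643895847
jar [645.73870579 107.28822939]
tin [686.42301662   4.42152865]
cup [ 688.35353503 -118.80633242]
ring [597.88975926  -9.62463374]
pink [ 615.90714228 -185.58852972]
round [524.57569812 -97.56026021] [421.53087775 -65.59867621] 107.88780216696489 yaw -17.23240934759517 mid [486.37126043 -85.71032598]
long [419.57645366  63.17972311] [553.15938333  93.40518355] 136.95976621020594 yaw -167.25051841519877 mid [486.3679185   78.29245333]
[[-6.76446557e-04  3.18196475e-01  9.48024549e-01]
 [-1.45033486e-03  9.48023457e-01 -3.18197143e-01]
 [-9.99998719e-01 -1.59019641e-03 -1.79795764e-04]] [0.18276833 0.54469581 0.23055535]
```

The sizes check out: 137 mm moulds and trays of 176x169 and 259x89 mm. First I'll move above the round mould and check with the wrist camera.

```bash
python3 -m crank '{"grip":[1,1,1,1,1,1,1,1,1,1,1,1,1,1,1,1,1,1,1,1],"slide":[[2,-4,-0.5],[4,-8,-1],[6,-12.5,-2],[8,-16.5,-2.5],[10,-21,-3],[12,-25,-4],[14,-29,-4.5],[16,-33,-5],[18,-37.5,-6],[20,-41.5,-6.5],[22,-46,-7],[24,-50,-7.5],[26,-54,-8],[28,-58,-8],[30.3,-63.1,-8],[30.3,-63.1,-8],[30.3,-63.1,-8],[30.3,-63.1,-8],[30.3,-63.1,-8],[30.3,-63.1,-8]],"roll":[0,0,0,0,0,0,0,0,0,0,0,0,0,1,1.3,1.3,1.3,1.3,1.3,1.3]}' 60
python3 - <<'E'
from h import *
snap('wrist','w1',scale=1.5); s=manip.get_state(); print(s['position'])
print(proj('w1',[.4864,-.0857,.034]),proj('w1',[.5246,-.0976,.034]),proj('w1',[.4215,-.0656,.034]),proj('w1',[*s['position'][:2],.034]))
E
```

```text
clock: 2.1
position: [0.4853, -0.0844, 0.1514]
ee_rot: [0.699, 0.106, 0.699, -0.105]
contact_force: [0.4, 0.5, 0.4]
width: 0.0852
[ 0.48546546 -0.08462651  0.15149351]
[245.96489392 189.15814867] [245.87544185 226.36230891] [246.01342699 118.04602569] [246.72401021 187.98299278]
```

View pics/w1.png

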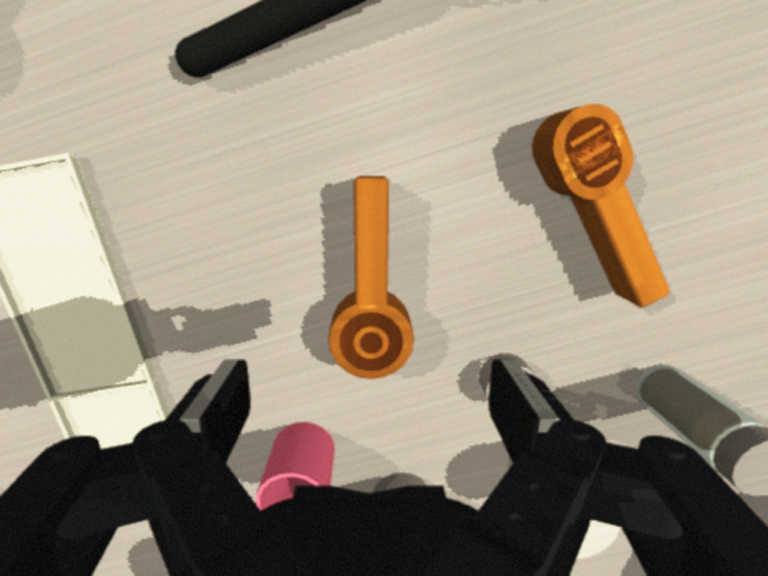

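The wrist view shows the round mould centred between the fingers: head at (371,342), tail at (372,177). It agrees with my estimate to about 2–3 mm. Next I'll descend, shifted 2 mm toward the tail, and grip.

```bash
python3 -m crank '{"grip":[1,1,1,1,1,1,1,1,0,0,0,0,0,0,0,0,0,0],"slide":[[-0.2,0.2,-3],[-0.2,0.2,-6],[-0.2,0.2,-9],[-0.2,0.2,-11.5],[-0.2,0.2,-13.5],[-0.2,0.2,-14.6],[-0.2,0.2,-14.6],[-0.2,0.2,-14.6],[-0.2,0.2,-14.6],[-0.2,0.2,-14.6],[-0.2,0.2,-14.6],[-0.2,0.2,-14.6],[-0.2,0.2,-14.6],[-0.2,0.2,-14.6],[-0.2,0.2,-14.6],[-0.2,0.2,-14.6],[-0.2,0.2,-14.6],[-0.2,0.2,-14.6]],"roll":[0,0,0,0,0,0,0,0,0,0,0,0,0,0,0,0,0,0]}' 60
```

```text
clock: 3.95
position: [0.4844, -0.084, 0.0059]
ee_rot: [0.699, 0.106, 0.699, -0.106]
contact_force: [-0.8, 0.8, 5.7]
width: 0.0204
```

```bash
python3 -m crank '{"grip":[0,0,0,0,0,0,0,0,0,0,0,0,0,0,0,0,0,0,0],"slide":[[0,0,2],[0,0,5],[0,0,8],[-1,-3,8],[-2,-7,8],[-3,-11,8],[-4,-15,8],[-5,-19,8],[-6,-22.3,8],[-6,-22.3,8],[-6,-22.3,8],[-6,-22.3,6],[-6,-22.3,4],[-6,-22.3,2.5],[-6,-22.3,1.3],[-6,-22.3,0.8],[-6,-22.3,0.8],[-6,-22.3,0.8],[-6,-22.3,0.8]],"roll":[0,0,0,2,4,6,8,10,10,10,10,10,10,10,10,10,10,10,10]}'
python3 - <<'E'
from h import *
snap('top','t1',crop=(300,90,440,260),scale=3.4)
E
```

```text
clock: 5.85
position: [0.4245, -0.3072, 0.014]
ee_rot: [0.706, 0.044, 0.705, -0.045]
contact_force: [0.1, 0.2, -0.5]
width: 0.0213
```

View pics/t1.png

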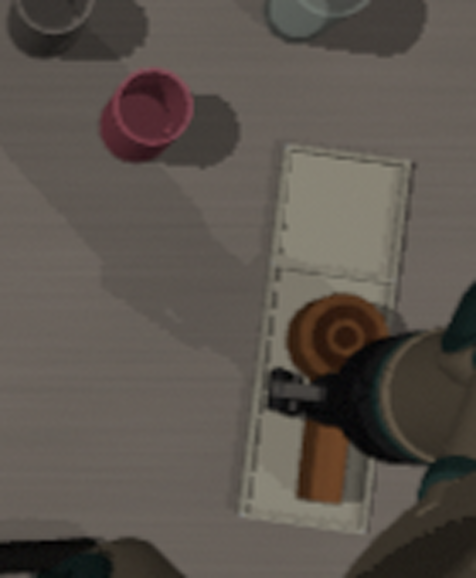

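The top view shows the round mould inside the long compartment: head at (338,335), tail at (322,490), both clear of the rims. I'll lower the last 6 mm, release, and go to the tin. I'll also check the row positions against the scene camera.

```bash
python3 - <<'E'
from h import *
for n,p,o in(('jar',(.6457,.1073,.095),(516,317)),('tin',(.6864,.0044,.07),(463,371)),('cup',(.6884,-.1188,.06),(373,405))): print(n,proj('scene0',p)*1.5,o)
E
python3 -m crank '{"grip":[0,0,0,0.5,0.5,0.5,0.5,0.5,0.5,0.6,0.7,0.8,1,1,1,1,1,1,1,1],"slide":[[0,0,-0.3],[0,0,-0.6],[0,0,-0.6],[0,0,-0.6],[0,0,-0.6],[0,0,-0.6],[0,0,2],[0,0,5],[0,0,9],[0,0,13],[3,4,15],[6,7,15],[9,11,15],[12,14.5,15],[15,18,15],[18,21.5,15],[21,25,15],[24,28.5,15],[26.2,31.1,15],[26.2,31.1,15]],"roll":[0,0,0,0,0,0,0,0,0,0,0,0,0,0,0,0,0,0,0,0]}'
```

```text
jar [515.21951622 312.29930872] (516, 317)
tin [461.13439583 365.85674407] (463, 371)
cup [370.69118992 400.14760017] (373, 405)
clock: 7.9
position: [0.6885, 0.0083, 0.1623]
ee_rot: [0.706, 0.044, 0.705, -0.042]
contact_force: [-0.8, -2.1, -0.0]
width: 0.0851
```

```bash
python3 -m crank '{"grip":[1,1,1,1,1,1,1,1,0,0,0,0,0,0,0,0,0,0],"slide":[[0.2,0,0],[0.2,0,-3],[0.2,0,-6],[0.2,0,-9],[0.2,0,-12],[0.2,0,-13.5],[0.2,0,-14.2],[0.2,0,-14.2],[0.2,0,-14.2],[0.2,0,-14.2],[0.2,0,-14.2],[0.2,0,-14.2],[0.2,0,-14.2],[0.2,0,-14.2],[0.2,0,-14.2],[0.2,0,-14.2],[0.2,0,-14.2],[0.2,0,-14.2]],"roll":[0,0,0,0,0,0,0,0,0,0,0,0,0,0,0,0,0,0]}' 40
python3 - <<'E'
from h import *
snap('wrist','w2',scale=1.2)
E
```

```text
clock: 9.7
position: [0.6892, 0.0043, 0.0233]
ee_rot: [0.707, 0.045, 0.704, -0.045]
contact_force: [-0.0, 1.3, 6.4]
width: 0.0557
```

View pics/w2.png

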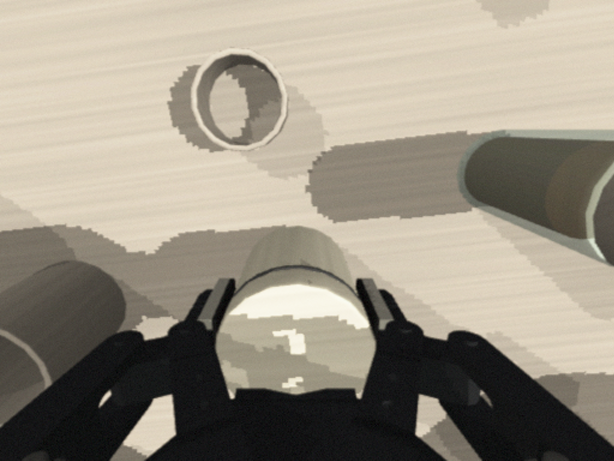

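The wrist view shows the tin centred between the pads, lid at (296,340), with the ring undisturbed at (240,100). Carrying it to the square compartment.

```bash
python3 -m crank '{"grip":[0,0,0,0,0,0,0,0,0,0,0,0,0,0,0,0,0,0,0,0],"slide":[[0,0,2],[0,0,5],[0,0,9],[0,0,12],[-1.5,-4,12],[-3,-8,12],[-4.6,-12,12],[-6.2,-16,12],[-7.8,-20,12],[-9.5,-24,12],[-11.3,-28,12],[-13.2,-32.9,12],[-13.2,-32.9,12],[-13.2,-32.9,12],[-13.2,-32.9,9],[-13.2,-32.9,6],[-13.2,-32.9,3],[-13.2,-32.9,1.5],[-13.2,-32.9,0.8],[-13.2,-32.9,0.8]],"roll":[0,0,0,0,0,0,0,0,0,0,0,0,0,0,0,0,0,0,0,0]}'
python3 - <<'E'
from h import *
snap('top','t2',crop=(300,90,440,260),scale=3.4)
E
```

```text
clock: 11.75
position: [0.556, -0.3231, 0.0284]
ee_rot: [0.705, 0.045, 0.706, -0.044]
contact_force: [0.3, 0.4, -1.0]
width: 0.0557
```

View pics/t2.png

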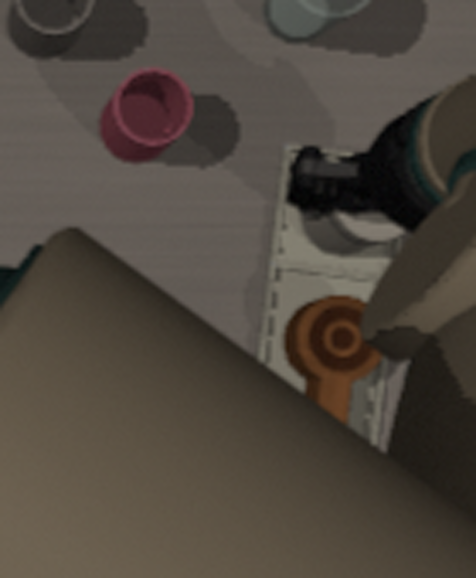

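The tin sits over the square compartment, with the tool at its centre (556,-323) to within 1–2 mm. I'll lower 3 mm, release, and go to the long mould.

```bash
python3 -m crank '{"grip":[0,0,0,0.85,0.85,0.85,0.85,0.85,0.9,1,1,1,1,1,1,1,1,1,1,1],"slide":[[0,0,-0.3],[0,0,-0.3],[0,0,-0.3],[0,0,-0.3],[0,0,-0.3],[0,0,-0.3],[0,0,3],[0,0,7],[0,0,11],[0,0,13],[-0.5,4,13],[-1,8,13],[-1.5,12,13],[-2,16,13],[-3,20.5,13],[-3.5,25,13],[-4.5,30,13],[-5.5,35,13],[-6.2,40.3,13],[-6.2,40.3,13]],"roll":[0,0,0,0,0,0,0,0,0,0,0,2,5,8,11,14,17,20,20,20]}'
python3 - <<'E'
from h import *
snap('wrist','w3',scale=1.5); s=manip.get_state(); print(s['position'],proj('w3',[*s['position'][:2],.034]),proj('w3',[.494,.080,.034]))
E
```

```text
clock: 13.8
position: [0.4923, 0.083, 0.1597]
ee_rot: [0.703, -0.079, 0.703, 0.081]
contact_force: [0.4, -0.7, -0.7]
width: 0.0855
[0.49306584 0.08136604 0.15966664] [244.34802376 186.17931885] [242.83430137 186.75024086]
```

View pics/w3.png

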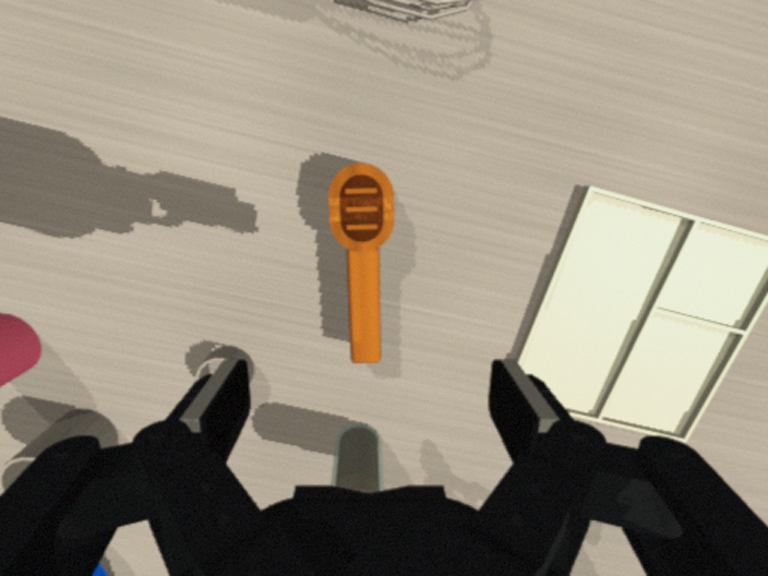

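The wrist view shows the long mould from head end (361,164) to tail end (366,362), so mid (363,263). The tool is about 11 mm tailward of mid, so I'll correct by -6 mm in x and turn +1.5°. The jar stands at (357,455), well clear.

```bash
python3 -m crank '{"grip":[1,1,1,1,1,1,1,1,0,0,0,0,0,0,0,0,0,0],"slide":[[-0.6,-0.1,-2],[-0.6,-0.1,-5],[-0.6,-0.1,-8],[-0.6,-0.1,-11],[-0.6,-0.1,-13.5],[-0.6,-0.1,-14.8],[-0.6,-0.1,-15.4],[-0.6,-0.1,-15.4],[-0.6,-0.1,-15.4],[-0.6,-0.1,-15.4],[-0.6,-0.1,-15.4],[-0.6,-0.1,-15.4],[-0.6,-0.1,-15.4],[-0.6,-0.1,-15.4],[-0.6,-0.1,-15.4],[-0.6,-0.1,-15.4],[-0.6,-0.1,-15.4],[-0.6,-0.1,-15.4]],"roll":[1.5,1.5,1.5,1.5,1.5,1.5,1.5,1.5,1.5,1.5,1.5,1.5,1.5,1.5,1.5,1.5,1.5,1.5]}' 60
```

```text
clock: 15.65
position: [0.4886, 0.0773, 0.006]
ee_rot: [0.702, -0.088, 0.701, 0.088]
contact_force: [-0.5, 0.2, 6.6]
width: 0.0208
```

```bash
python3 -m crank '{"grip":[0,0,0,0,0,0,0,0,0,0,0,0,0,0,0,0,0,0,0,0],"slide":[[0,0,2],[0,0,5],[0,0,8],[0.1,4,8],[0.2,8,8],[0.3,12,8],[0.4,15,8],[0.5,18,8],[0.5,18,8],[0.5,18,8],[0.5,18,6],[0.5,18,4],[0.5,18,2.5],[0.5,18,1.3],[0.5,18,0.7],[0.5,18,0.4],[0.5,18,0.25],[0.5,18,0.25],[0.5,18,0.25],[0.5,18,0.25]],"roll":[0,0,0,-3,-6,-9,-12,-15.5,-15.5,-15.5,-15.5,-15.5,-15.5,-15.5,-15.5,-15.5,-15.5,-15.5,-15.5,-15.5]}'
python3 - <<'E'
from h import *
snap('top','t3',crop=(80,70,260,250),scale=3)
E
```

```text
clock: 17.65
position: [0.4933, 0.2573, 0.0083]
ee_rot: [0.707, 0.008, 0.707, -0.008]
contact_force: [-0.6, -0.2, -0.9]
width: 0.0206
```

View pics/t3.png

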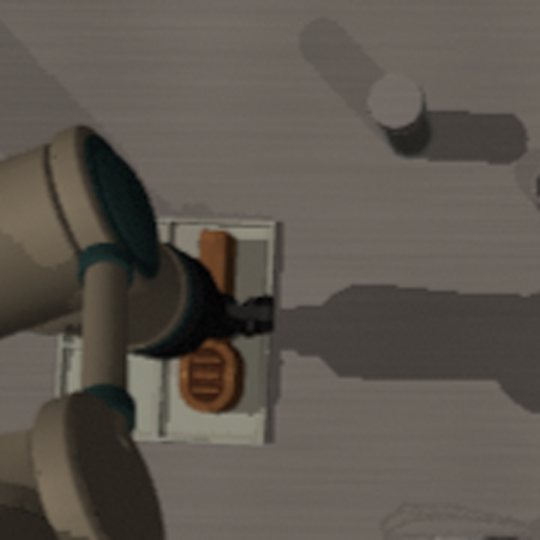

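The long mould is inside the long compartment, between (213,235) and (212,410). I'll release it and move above the jar for a wrist check.

```bash
python3 -m crank '{"grip":[0,0.45,0.45,0.45,0.45,0.45,0.5,0.7,1,1,1,1,1,1,1,1,1,1,1,1],"slide":[[0,0,-0.05],[0,0,-0.05],[0,0,-0.05],[0,0,-0.05],[0,0,-0.05],[0,0,2],[0,0,6],[0,0,10],[0,0,14],[0,0,17],[2.5,-2.5,17],[5,-5,17],[7.5,-7.5,17],[10,-10,17],[12.5,-12.5,17],[15.4,-14.9,17],[15.4,-14.9,17],[15.4,-14.9,17],[15.4,-14.9,17],[15.4,-14.9,17]],"roll":[0,0,0,0,0,0,0,0,0,0,0,0,0,0,0,0,0,0,0,0]}'
python3 - <<'E'
from h import *
snap('wrist','w4',scale=1.5); s=manip.get_state(); print(s['position'],proj('w4',[*s['position'][:2],.095]),proj('w4',[*s['position'][:2],.002]),proj('w4',[.6457,.1073,.095]),proj('w4',[.6457,.1073,.0]))
E
```

```text
clock: 19.7
position: [0.646, 0.1091, 0.1779]
ee_rot: [0.707, 0.007, 0.707, -0.007]
contact_force: [0.6, -0.5, -0.4]
width: 0.0852
[0.64609775 0.10911798 0.17800874] [246.81247758 199.2690443 ] [246.51583321 174.48318689] [244.70600813 198.87642249] [244.98849577 173.80594053]
```

View pics/w4.png

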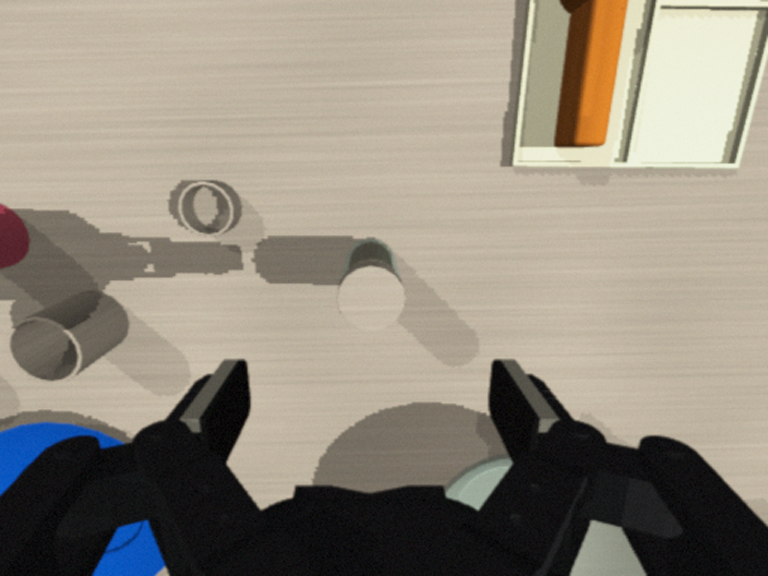

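The jar lid is at (371,296), within 2 mm of the tool axis. Descending and gripping at 40 N.

```bash
python3 -m crank '{"grip":[1,1,1,1,1,1,1,1,1,0,0,0,0,0,0,0,0,0],"slide":[[-0.15,0,0],[-0.15,0,-3],[-0.15,0,-6],[-0.15,0,-9],[-0.15,0,-11.5],[-0.15,0,-13],[-0.15,0,-14],[-0.15,0,-14],[-0.15,0,-14],[-0.15,0,-14],[-0.15,0,-14],[-0.15,0,-14],[-0.15,0,-14],[-0.15,0,-14],[-0.15,0,-14],[-0.15,0,-14],[-0.15,0,-14],[-0.15,0,-14]],"roll":[0,0,0,0,0,0,0,0,0,0,0,0,0,0,0,0,0,0]}' 40
```

```text
clock: 21.55
position: [0.646, 0.1084, 0.0388]
ee_rot: [0.708, 0.008, 0.707, -0.008]
contact_force: [-1.1, 0.7, 6.0]
width: 0.0393
```

```bash
python3 -m crank '{"grip":[0,0,0,0,0,0,0,0,0,0,0,0,0,0,0,0,0,0,0,0],"slide":[[0,0,1],[0,0,3],[0,0,5],[-2,2,7],[-4.5,5,8],[-7,8,8],[-9.5,11,8],[-12,14,8],[-14.5,17,8],[-17,19.5,8],[-19,21.5,8],[-20.7,23.1,8],[-20.7,23.1,8],[-20.7,23.1,8],[-20.7,23.1,6],[-20.7,23.1,4],[-20.7,23.1,2.2],[-20.7,23.1,1.2],[-20.7,23.1,0.8],[-20.7,23.1,0.8]],"roll":[0,0,0,0,0,0,0,0,0,0,0,0,0,0,0,0,0,0,0,0]}'
python3 - <<'E'
from h import *
snap('scene','s4',crop=(290,130,450,250),scale=4)
d=[.4383,.3397]; print((proj('s4',[*d,.002])-[290,130])*4,(proj('s4',[.439,.3397,.103])-[290,130])*4)
E
```

```text
clock: 23.55
position: [0.439, 0.3387, 0.0456]
ee_rot: [0.707, 0.008, 0.707, -0.008]
contact_force: [-0.7, 0.3, -0.5]
width: 0.0392
[307.02744991 160.57346489] [338.02059502  33.82262508]
```

View pics/s4.png

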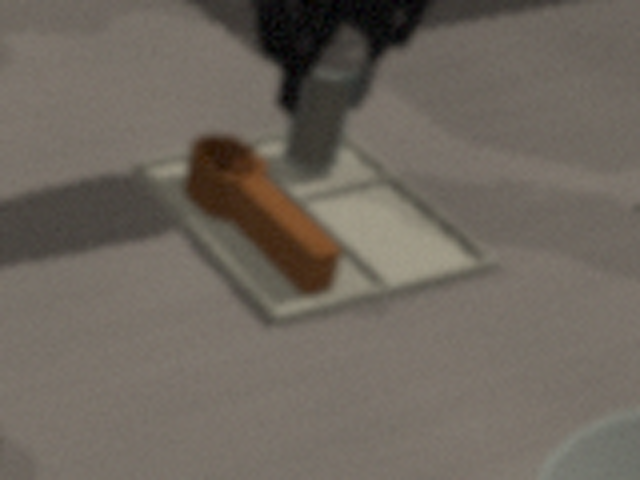

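The scene view shows the jar upright with its base at (315,165), inside the smaller compartment, and the long mould lying flat in its compartment. Lowering gently.

```bash
python3 -m crank '{"grip":[0,0,0,0,0,0],"slide":[[0,0,-0.2],[0,0,-0.35],[0,0,-0.48],[0,0,-0.48],[0,0,-0.48],[0,0,-0.48]],"roll":[0,0,0,0,0,0]}'
```

```text
clock: 24.2
position: [0.4385, 0.3392, 0.0411]
ee_rot: [0.707, 0.008, 0.707, -0.008]
contact_force: [0.5, 1.6, -1.6]
width: 0.0393
```

```bash
python3 -m crank '{"grip":[0,0,0.3,0.6,0.7,0.7,0.7,0.7,0.8,0.9,1,1,1,1,1,1,1,1,1,1],"slide":[[0,0,-0.05],[0,0,-0.05],[0,0,-0.05],[0,0,-0.05],[0,0,-0.05],[0,0,-0.05],[0,0,3],[0,0,7],[0,0,11],[0,0,13],[2,-4,13],[4,-8,13],[6.2,-12,13],[8.4,-16,13],[10.6,-20,13],[12.8,-24,13],[15,-28,13],[17.2,-32,13],[19.6,-36,13],[22,-40,13]],"roll":[0,0,0,0,0,0,0,0,0,0,0,0,0,0,0,0,0,0,0,0]}'
python3 -m crank '{"grip":[1,1,1,1,1,1],"slide":[[2,-4,0],[3,-5.8,0],[3,-5.8,0],[3,-5.8,0],[3,-5.8,0],[3,-5.8,0]],"roll":[0,0,0,0,0,0]}'
python3 - <<'E'
from h import *
snap('wrist','w5',scale=1.5); s=manip.get_state(); print(s['position'],proj('w5',[*s['position'][:2],.06]),proj('w5',[.6884,-.1188,.06]))
E
```

```text
clock: 26.2
position: [0.6591, -0.0626, 0.171]
ee_rot: [0.707, 0.008, 0.707, -0.008]
contact_force: [0.3, 1.2, 0.8]
width: 0.0856
clock: 26.8
position: [0.6879, -0.1174, 0.1713]
ee_rot: [0.707, 0.007, 0.707, -0.007]
contact_force: [-0.1, 0.3, -0.5]
width: 0.0853
[ 0.68804323 -0.11741293  0.17138605] [246.58590126 189.87883484] [245.15893442 190.26143836]
```

View pics/w5.png

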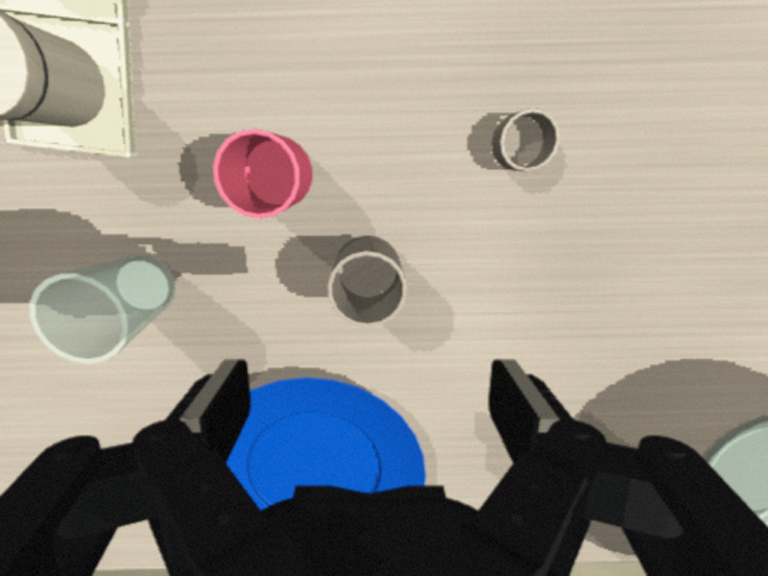

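The cup rim is at (367,287), within 2 mm of the tool axis. The tin stands in the square compartment (55,90) and the ring is in its place. Descending on the cup.

```bash
python3 -m crank '{"grip":[1,1,1,1,1,1,1,1,1,0,0,0,0,0,0,0,0,0],"slide":[[0.1,-0.2,-1],[0.1,-0.2,-4],[0.1,-0.2,-7],[0.1,-0.2,-10],[0.1,-0.2,-13],[0.1,-0.2,-14.5],[0.1,-0.2,-15.2],[0.1,-0.2,-15.2],[0.1,-0.2,-15.2],[0.1,-0.2,-15.2],[0.1,-0.2,-15.2],[0.1,-0.2,-15.2],[0.1,-0.2,-15.2],[0.1,-0.2,-15.2],[0.1,-0.2,-15.2],[0.1,-0.2,-15.2],[0.1,-0.2,-15.2],[0.1,-0.2,-15.2]],"roll":[0,0,0,0,0,0,0,0,0,0,0,0,0,0,0,0,0,0]}' 40
```

```text
clock: 28.65
position: [0.6903, -0.121, 0.0206]
ee_rot: [0.708, 0.008, 0.706, -0.008]
contact_force: [-1.4, 0.4, 6.3]
width: 0.0517
```

```bash
python3 -m crank '{"grip":[0,0,0,0,0,0,0,0,0,0,0,0,0,0,0,0,0,0],"slide":[[0,0,2],[0,0,5],[0,0,9],[0,0,12],[-1.4,4,12],[-2.8,8,12],[-4.3,12,12],[-5.7,16,12],[-7.1,20,12],[-8.6,24,12],[-10,28,12],[-11.4,32,12],[-12.9,36,12],[-14.3,40,12],[-15.7,44,12],[-16.4,45.9,12],[-16.4,45.9,12],[-16.4,45.9,12]],"roll":[0,0,0,0,0,0,0,0,0,0,0,0,0,0,0,0,0,0]}'
python3 -m crank '{"grip":[0,0,0,0,0,0,0,0,0],"slide":[[0,0,0],[0,0,-3],[0,0,-6],[0,0,-8.5],[0,0,-10.2],[0,0,-11],[0,0,-11],[0,0,-11],[0,0,-11]],"roll":[0,0,0,0,0,0,0,0,0]}'
python3 - <<'E'
from h import *
snap('scene','s5',crop=(290,130,450,250),scale=4)
E
```

```text
clock: 30.45
position: [0.5252, 0.3379, 0.1387]
ee_rot: [0.707, 0.007, 0.707, -0.008]
contact_force: [1.1, 0.5, -1.0]
width: 0.052
clock: 31.35
position: [0.5266, 0.3383, 0.0303]
ee_rot: [0.708, 0.008, 0.706, -0.007]
contact_force: [-0.1, -0.1, -1.1]
width: 0.0521
```

View pics/s5.png

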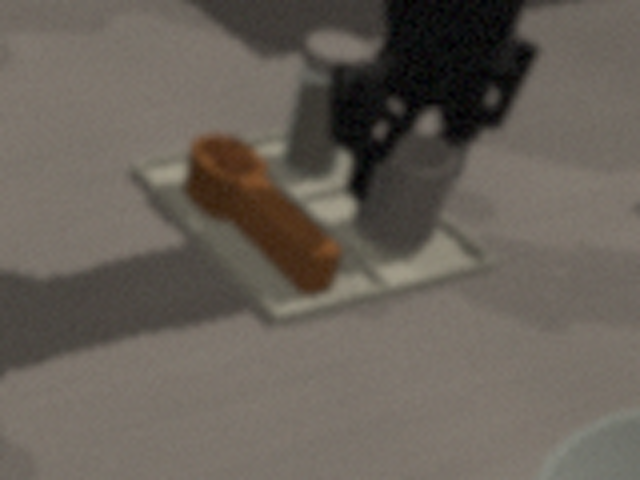

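The scene view shows the cup inside the larger compartment and the jar standing in the smaller one. Lowering, releasing and backing off.

```bash
python3 -m crank '{"grip":[0,0,0,0,0,0.3,0.7,0.8,0.8,0.8,0.8,0.8,0.8,0.8,0.8,0.8,0.8,0.8,0.8,0.8],"slide":[[0,0,-0.3],[0,0,-0.6],[0,0,-0.78],[0,0,-0.78],[0,0,-0.78],[0,0,-0.78],[0,0,-0.78],[0,0,-0.78],[0,0,-0.78],[0,0,2],[0,0,6],[0,0,10],[0,0,14],[0,0,17],[0,-4,18],[0,-8,18],[0,-12,18],[0,-16,18],[0,-20,18],[0,-20,18]],"roll":[0,0,0,0,0,0,0,0,0,0,0,0,0,0,0,0,0,0,0,0]}'
python3 -m crank '{"grip":[1,1,1,1,1,1,1,1],"slide":[[-4,-2,0],[-8,-4,0],[-12,-6,0],[-16,-8,0],[-18,-10,0],[-18,-10,0],[-18,-10,0],[-18,-10,0]],"roll":[0,0,0,0,0,0,0,0]}'
python3 - <<'E'
from h import *
a=snap('top','t6')['frame'][:,:,::-1]; b=snap('scene','s6')['frame'][:,:,::-1]
c=np.vstack([cv2.resize(a[70:250,90:430],(680,360),interpolation=cv2.INTER_CUBIC),cv2.resize(b[140:310,90:430],(480,240),interpolation=cv2.INTER_CUBIC) if 0 else np.hstack([cv2.resize(b[140:310,90:430],(480,240),interpolation=cv2.INTER_CUBIC),np.zeros((240,200,3),np.uint8)])])
cv2.imwrite('pics/fin.png',c)
E
```

```text
clock: 33.4
position: [0.5252, 0.1338, 0.2089]
ee_rot: [0.707, 0.008, 0.707, -0.01]
contact_force: [-0.6, 0.2, 0.5]
width: 0.0681
clock: 34.2
position: [0.3467, 0.0387, 0.2093]
ee_rot: [0.708, 0.008, 0.707, -0.007]
contact_force: [-0.6, 0.4, 0.3]
width: 0.0854
```

View pics/fin.png

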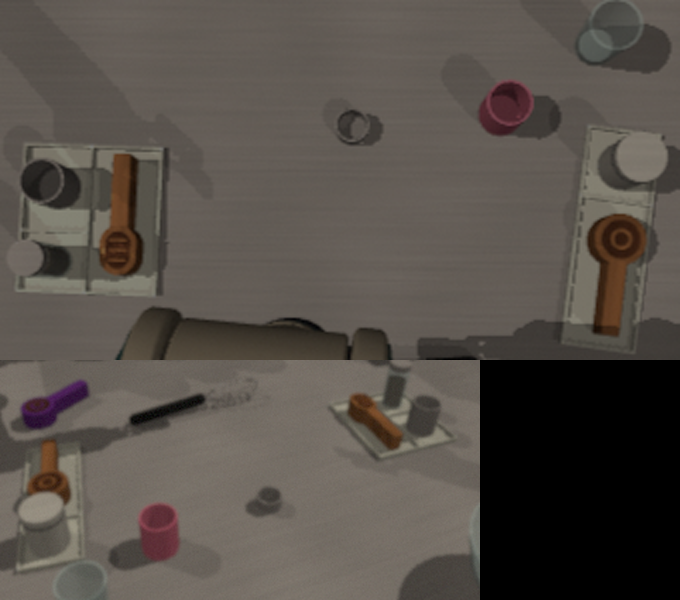

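```bash
python3 -c "
from rig import manip
print(manip.sign_off())"
```

```text
the job is handed in; nothing more can be done
None
```

Both kits are made up, and I handed the job in at about 34 s of the 136 s allowed.

- **Narrow tray:** the round-headed mould lies in the long compartment and the tin stands in the square one.
- **Wide tray:** the long-headed mould lies in the long compartment, the jar stands in the smaller short compartment and the cup in the larger one.

**Last checks:** the final top and scene pictures show all five parts inside their compartments, upright or flat and clear of the rims and dividers. The pastry ring, pink cup and purple mould look undisturbed. The jar was lowered gently and released at floor height, and none of the force readings between moves went above about 7 N.

**Disagreements:** early position estimates from the top, scene and wrist cameras differed by about 2–5 mm. I corrected the grasps for this, and none of my checks failed. I judged that parts rest flat from the pictures and tool heights, as there was no direct measurement.

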